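# Lock the reagent box

## Task

The steel reagent box still has to be locked: shut its lid fully, swing the open padlock shackle round so that its free leg stands over the holes of the two tabs, and press the shackle down through them into the padlock until it clicks and stays down when let go. The padlock stays upright in its pocket. A firm thumb push is enough: never load it with more than about 20 N, and leave the marker, the tape and the carton beside the box where they are.

Things in the scene. Friction and masses are not known exactly. Their poses are not given: they have to be found in the camera images.
- lock_box: Grey painted steel box, fixed on the worktop, 150 (x) x 220 (y) x 73 mm high with the lid shut. Origin: centre of its underside, on the worktop; x points from its front (the side near the robot) to the rear, y to its left, z up. Front face at x = -75 mm, body's rim at z = 59 mm. Its lid hinges about a line along y at x = +79, z = 59 mm; a folded handle in the middle of the lid stands 9 mm proud.
- lid (a joint): Angle of the lid in rad: 0 shut, grows as it opens upward about the rear hinge. The stiff hinge stays where it is left; 2 to 5 N down on the front edge moves it, and it stops hard at 0.
- lid_front_edge (a point): Point on the lid's top face, 12 mm behind the middle of its front edge: a place to push the lid shut. With the lid shut it is at (-63, 0, 73) mm of the box frame.
- tab_hole (a point): Centre of the 14 mm hole in the box's flat front tab, at its top face: (-87.5, 0, 59) mm of the box frame. The tab is 3 mm thick, 28 mm wide and reaches 26 mm out from the front. The lid carries a like tab, which lies on it (z = 59 to 62 mm) with its hole over this one when the lid is shut.
- pocket (a point): Top of the soft rubber pad in the box's lock pocket, on which the padlock stands: (-87.5, -15, 13) mm of the box frame. The pocket is an open-topped sheet-steel holder below the tabs, 25 (x) x 53 (y) mm inside, its front 28 mm and its sides 40 mm high above the worktop. The pad is springy: under a push of up to 15 N it gives way by somewhere between 1 and 8 mm, different each time and not to be seen, then it is solid.
- padlock: Loose padlock (0.3 kg), brass body 22 (x) x 50 (y) x 40 mm high with a shackle of 8 mm round steel; it stands upright in the pocket with about 1.5 mm of play. Origin: centre of the body's underside; z up, axes as the box's. The shackle's long leg is captive at y = -15 mm and both swivels and slides; the hole for the short free leg is at y = +15 mm.
- bow_top (a point): Top of the shackle's bow, midway between its legs; moves with the shackle. The bow is an arch of 8 mm round bar, 15 mm mean radius, in the plane of the legs; it can be pinched across the bar from above or pushed. A 4 to 8 N spring holds it up, 102 mm above the padlock's underside; fully pressed it is 28 mm lower (74 mm), against a hard stop.
- leg_tip (a point): Rounded lower end of the shackle's short free leg, 49 mm below the bow's top, 30 mm from the long leg's axis (seen from above, that axis is as far beyond bow_top as leg_tip is before it). Above the padlock's underside: 53 mm with the shackle up, 25 mm fully pressed, about 26 mm latched.
- leg_hole (a point): Mouth of the 10.5 mm hole in the padlock's top face for the short leg: (0, 15, 40) mm of the padlock frame. Inside, a hidden spring latch resists near the end of the travel (11 to 15 N in all with the spring) and snaps in about 1 mm before the hard stop; then the shackle stays down when let go, else it springs right up again.
- shackle_turn (a joint): Swivel of the shackle about its upright long leg in rad: 0 with the short leg exactly over its hole, positive swung out toward the front of the box (counter-clockwise from above); turns from -0.4 to 2.6 with slight friction while the shackle is up. There is no stop at 0.
- marker: Bystander: marker pen, 137 x 13 x 16 mm, lying left of the box; origin at its underside's centre.
- tape: Bystander: roll of white tape, 62 x 65 x 19 mm, lying flat right of the box's front; origin at its underside's centre.
- tip_box: Bystander: small carton, 63 x 93 x 45 mm, right of the box; origin at its underside's centre.
Not all that is in view belongs to the job. Of the things like the padlock, leave any that is blue; of the rest the larger one is meant.

How it is judged:
By the outcome, as a careful person would: the job done as asked, in the order asked, and still so for the second after the job is handed in, with the robot touching nothing.
It also fails if it takes over 58 s, if anything falls off the work surface, if the arm or the gripper's body presses on something with over 40 N, if the wrist force passes 120 N, or if a joint passes its speed limit or range.

## Robot

A 6-joint arm with a two-finger parallel gripper is mounted at the origin on a cart in front of the work surface, level with it; the furniture and walls round the work are solid. World frame = base frame: x ahead of the robot, y to its left, z up, the work surface at z = 0. Lengths are in mm, angles in degrees, forces in N, time in s.
With the tool pointing down it reaches from about 300 to 850 mm from the base axis. Payload 4.2 kg.
Tool frame: the origin (TCP) lies at the very end of the fingers, on their centre line; the grasp point (between the pads) lies 19 mm behind it; z points along the fingers, y is the line along which they close (so a half turn about z gives the same grasp; the last joint's range is limited). The gripper opens to 91 mm and grips with 3 to 60 N. Pads are 32 mm wide; open, the fingers measure 118 mm over their backs; the gripper's body (76 mm by 178 mm) begins 60 mm behind the grasp point.
Start: joints at [-72.708, 18.312, 89.639, -0, 72.044, -1.146], TCP at [181.861, -545.499, 213.976] pointing down, gripper open.
Joint ranges: [-177.97, 177.97], [-48.28, 115.42], [12.27, 149.76], [-77.06, 257.06], [2.81, 150.46], [-146.56, 146.56]. Speed limits (degrees/s): [147.25, 147.25, 180, 180, 180, 180].

## Interface

Orientations are given as [roll, pitch, yaw] about the fixed x, y, z axes, in that order (R = Rz(yaw) Ry(pitch) Rx(roll)).
In Python, from workcell import env, eyes gives the robot as it stands.
- The arm moves only by the tool send_rows, never from a script. Its argument "targets" is text: rows parted by semicolons, each of 7 numbers parted by spaces: the shift along the tool's x, y, z in m, then the turn, a rotation vector about the tool's x, y, z in degrees, then the opening in per cent of the stroke, from 0 (shut) to 100 (fully open). A call has 1 to 12 rows; each row is the pose to reach, as a shift and turn from the pose commanded when the call began, along the tool's axes at that moment; what a row does not reach only later rows make up. A row lasts 1/12 s, in which the tool goes at most 41.7 mm and 7.16 degrees, less where a joint would pass 70% of its speed; a pose out of reach is approached as far as the arm can. A call with a gripper value outside its range is refused whole. The fingers move at their own pace and stop on an object; "grip_force" is the grip in N (left out, the last holds). Time passes only in rows, so rows that repeat a pose let the fingers close. It gives the time, the measured TCP pose, the force, the opening and the grip force at its end, in the units of the state.
- env.state(): the state, without advancing time (a new reading comes with each control period).
- eyes.grab_frame(name): name is "scene" or "top"; returns a dict with "image" (480x640x3 uint8, blue, green, red), "fovy" (degrees; the focal length in pixels is half the picture's height over the tangent of half this angle, whatever the lens; pixels are square), "cx", "cy" (the principal point, pixels), "eye" and "attitude" of the camera in the world. Camera axes: x right, y up, looking along -z (the intrinsics and any distortion apply to the point x, -y, -z); pixel columns grow to the right and rows downward; lengths in mm; the calibration is good to about 2 mm. A picture is of the moment at which its call begins. There is no depth.
- env.job_done(): hands the job in; it is judged then, once.
The state is a dict: "time_s": time; "qpos": joint angles; "qvel": joint speeds; "effort": joint torques, N m; "ee_pos": TCP position; "ee_rot": TCP orientation; "force": force on the tool from outside, world axes, zero at the start; "torque": the same for the moment, N m; "gripper_width": finger opening in mm; "gripper_force": force on a finger pad.
Only numpy, scipy, OpenCV 4.12 (cv2) and the standard library are available. Lean on these libraries where they do the work, as an engineer would, in place of code of your own. Each camera call takes 0.05 s, during which the arm holds its last target. There are 200 camera calls.

## Working session

There is one attempt and no reset: what is moved stays moved. The work goes in short steps, Python scripts to look and compute and a tool call to move; the robot and the scene stay as the last step left them, time stands still between calls to the robot, and variables do not carry over. Pictures are saved under pics/ and viewed, at most 10 in all, crops included, and the job is handed in when it is done.

Besides the shell and the picture viewer there is one more tool, called after "Emit:" by a JSON object that holds its "name" and its "arguments". send_rows: Moves the arm, as the interface text tells. Its arguments: {"type":"object","properties":{"targets":{"type":"string"},"grip_force":{"type":"number"}},"required":["targets"]}

```bash
mkdir -p pics; ls; python3 - <<'E'
from workcell import env, eyes
import cv2
for n in("scene","top"):
    f=eyes.grab_frame(n); cv2.imwrite(f"pics/{n}0.png",f["image"]); print(n,{k:v for k,v in f.items() if k!="image"})
print(env.state())
E
```

```text
pics
scene {'fovy': 51.952754525134004, 'cx': 325.2882233619155, 'cy': 236.5370428815152, 'eye': array([140.31700782, 663.05338452, 671.86596303]), 'attitude': array([  53.73358546,   -1.2489194 , -149.10029149])}
top {'fovy': 42.11205884803206, 'cx': 322.1242001092969, 'cy': 243.36884039739206, 'eye': array([ 418.94519257,  -16.06932094, 1458.0209536 ]), 'attitude': array([  5.56171718,  -0.37141389, -90.41327736])}
{'time_s': 0.1, 'qpos': array([-7.27077928e+01,  1.83482320e+01,  8.96987896e+01,  8.99208327e-04,
        7.20460360e+01, -1.14442613e+00]), 'qvel': array([ 0.0447513 , -0.08075426, -0.25629522,  0.01890272, -0.04346764,
       -0.12287143]), 'effort': array([-1.74544624e-06, -4.13334703e+01, -2.32510704e+01,  7.28142704e-02,
        4.22784244e-02, -6.72023316e-05]), 'ee_pos': array([ 181.73034491, -545.04310841,  213.20607303]), 'ee_rot': array([-1.79906978e+02, -2.71340704e-03,  1.84363533e+01]), 'force': array([-0.51830261, -0.21860687, -0.22008599]), 'torque': array([ 0.05024495, -0.00364108, -0.05900085]), 'gripper_force': 0.0, 'gripper_width': 91.07221823770602}
```

View pics/scene0.png

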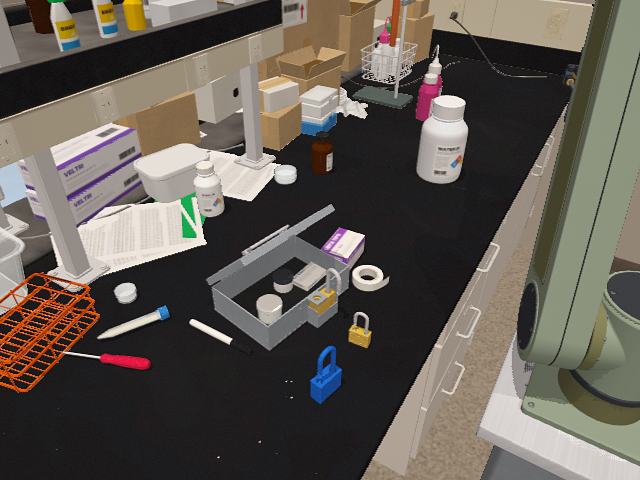

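View pics/top0.png

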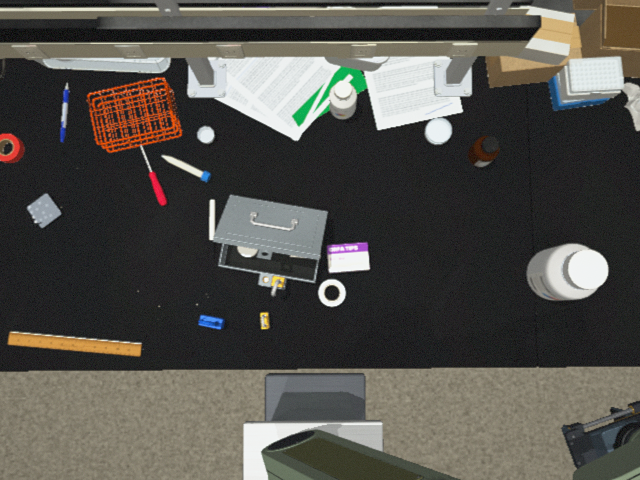

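Scene: three padlocks. Brass in the box's pocket (scene ~322,298; top ~278,284), small brass loose (scene 360,335; top 265,320), and blue (scene 325,380; top 210,322). The one in the pocket is the larger non-blue one. I'll confirm this in a crop.

```bash
cat > h.py <<'E'
import numpy as np, cv2
from scipy.spatial.transform import Rotation as Ro
def cam(f):
    return Ro.from_euler('xyz',f['attitude'],degrees=True).as_matrix(), np.array(f['eye']), 240/np.tan(np.radians(f['fovy']/2)), f['cx'],f['cy']
def ray(f,u,v):
    R,e,F,cx,cy=cam(f); d=R@np.array([(u-cx)/F,-(v-cy)/F,-1]); return e,d/np.linalg.norm(d)
def onz(f,u,v,z):
    e,d=ray(f,u,v); return e+d*(z-e[2])/d[2]
def tri(f1,p1,f2,p2):
    a,d=ray(f1,*p1); b,g=ray(f2,*p2)
    s=np.linalg.lstsq(np.c_[d,-g],b-a,rcond=None)[0]; P,Q=a+d*s[0],b+g*s[1]
    return (P+Q)/2, np.linalg.norm(P-Q)
def proj(f,p):
    R,e,F,cx,cy=cam(f); c=R.T@(np.array(p)-e); return cx-F*c[0]/c[2], cy+F*c[1]/c[2]
E
python3 - <<'E'
import cv2,numpy as np
s=cv2.imread('pics/scene0.png')[200:360,195:395]; t=cv2.imread('pics/top0.png')[185:335,195:365]
a=cv2.resize(s,None,fx=4,fy=3.75*4/3.75,interpolation=3)[:600]
cv2.imwrite('pics/c1.png',cv2.resize(s,(750,600),interpolation=3)); cv2.imwrite('pics/c2.png',cv2.resize(t,(680,600),interpolation=3))
E
```

```text
(no output)
```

View pics/c1.png

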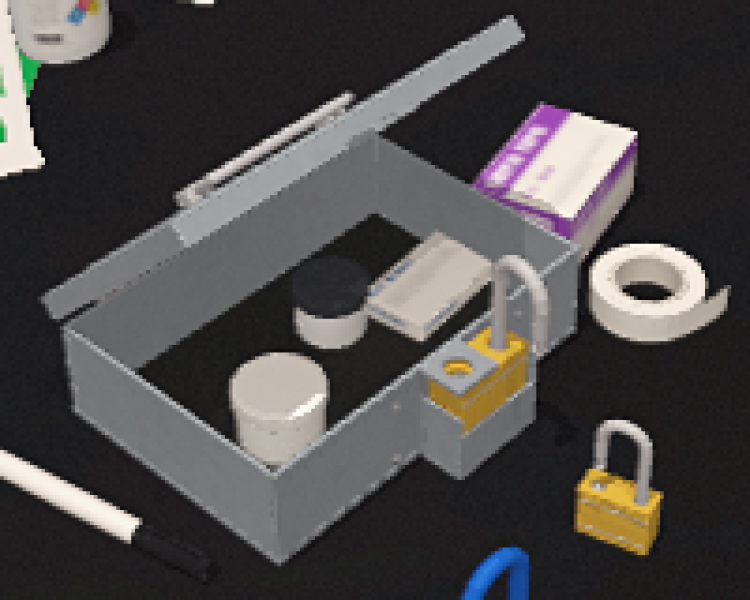

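View pics/c2.png

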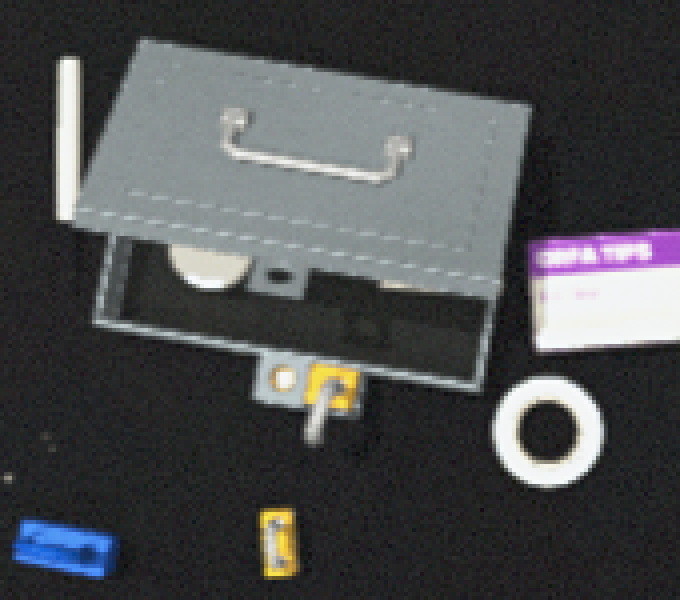

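Crop confirms: the larger brass padlock stands in the pocket with its shackle swung out to the front. The small brass one and the blue one stand loose. The lid is open, and the tab hole is at scene (317,298), top (266,280). Next I measure the box pose, lid angle and shackle angle.

```bash
cat > m.py <<'E'
from h import *
from workcell import eyes
fs=eyes.grab_frame('scene'); ft=eyes.grab_frame('top')
S=lambda u,v:(195+u*.26667-.4,200+v*.26667-.4); T=lambda u,v:(195+u*.25-.4,185+v*.25-.4)
for n,s,t in [('FL',(280,470),(97,322)),('FR',(578,245),(482,388)),('hole',(459,368),(285,379)),('bow',(518,258),(324,410))]:
    print(n,tri(fs,S(*s),ft,T(*t)), onz(ft,*T(*t),59)[:2], onz(fs,*S(*s),59)[:2])
fl=(onz(ft,*T(97,322),59)+onz(fs,*S(280,470),59))/2; fr=(onz(ft,*T(482,388),59)+onz(fs,*S(578,245),59))/2
h=(onz(ft,*T(285,379),59)+onz(fs,*S(459,368),59))/2
y=(fl-fr)[:2]; print('width',np.linalg.norm(y)); y/=np.linalg.norm(y); x=np.array([y[1],-y[0]])
yaw=np.degrees(np.arctan2(x[1],x[0])); print('yaw',yaw)
O1=(fl+fr)[:2]/2+75*x; O2=h[:2]+87.5*x; print('O',O1,O2); O=(O1+O2)/2
B=np.array([[*x,0],[*y,0],[0,0,1]])
for n,c,yy in [('lidFL',(75,222),110),('lidFR',(498,290),-110)]:
    e,d=ray(ft,*T(*c)); e=B@(e-[*O,0]); d=B@d; p=e+d*(yy-e[1])/d[1]; print(n,p) 
    # via circle radius about hinge
    from scipy.optimize import brentq
    for r in (155,):
        q=lambda z:(lambda P:np.hypot(P[0]-79,P[2]-59)-r)(e+d*(z-e[2])/d[2])
        zs=np.linspace(59,220,60); 
        for a,b in zip(zs,zs[1:]):
            if q(a)*q(b)<0: z=brentq(q,a,b); P=e+d*(z-e[2])/d[2]; print('  ',P,np.degrees(np.arctan2(P[2]-59,79-P[0])))
for n,c in [('bowtopoutertip',(312,437)),('longleg',(338,383))]:
    for z in (115,108): print(n,B@(onz(ft,*T(*c),z)-[*O,0]))
p,_=tri(fs,S(518,258),ft,T(324,410)); print('bow box',B@(p-[*O,0]))
E
python3 m.py
```

```text
FL (array([507.84467777, 206.17475847,  59.19004216]), np.float64(0.5388963633299872)) [507.62483914 206.06287577] [508.21007511 206.14240076]
FR (array([470.97470327,  -8.94073897,  56.03590452]), np.float64(3.8383289110258993)) [469.12379397  -9.75657996] [471.15254513  -4.97972101]
hole (array([476.42821113, 101.66613335,  53.84971418]), np.float64(2.900042018380212)) [474.92996863 100.57015465] [474.96195526 106.90101035]
bow (array([458.56909149,  76.3597472 , 113.00807784]), np.float64(5.813289710832445)) [457.44484763  78.73139185] [492.28267585  20.88052831]
width 216.7880352348212
yaw -10.036081911783356
O [562.88017857  86.29711959] [561.10705471  88.48710414]
lidFL [-28.73647463 110.         167.49074338]
   [-28.93701045 109.4953046  170.24118741] 45.86368560698691
lidFR [  -8.86665832 -110.          -73.72428599]
   [ -27.14514739 -112.69568908  171.9522363 ] 46.77953766691559
bowtopoutertip [-117.61101709  -26.92702217  115.        ]
bowtopoutertip [-117.5838178   -26.40643422  108.        ]
longleg [-86.76772413 -35.6470157  115.        ]
longleg [-86.57976559 -35.1718775  108.        ]
bow box [-99.91935238 -28.88716833 113.00807784]
```

```bash
cat >> h.py <<'E'
O=np.array([562.,87.]); YAW=-10.
def b2w(x,y,z):
    c,s=np.cos(np.radians(YAW)),np.sin(np.radians(YAW)); return np.array([O[0]+c*x-s*y,O[1]+s*x+c*y,z])
def w2b(p):
    c,s=np.cos(np.radians(YAW)),np.sin(np.radians(YAW)); d=np.array(p[:2])-O; return np.array([c*d[0]+s*d[1],-s*d[0]+c*d[1],p[2]])
def deltas(pts):
    """pts: box-frame x,y,z + tool world yaw -> shift (m) and turn (deg) in present tool axes"""
    from workcell import env
    s=env.state(); R=Ro.from_euler('xyz',s['ee_rot'],degrees=True); p=np.array(s['ee_pos'])
    print('t',round(s['time_s'],2),'tcp',p.round(1),'box',w2b(p).round(1),'rot',np.round(s['ee_rot'],1),'F',np.round(s['force'],1),'w',round(s['gripper_width'],1))
    for x,y,z,w in pts:
        d=R.inv().apply(b2w(x,y,z)-p)/1000; t=(R.inv()*Ro.from_euler('xyz',[180,0,w],degrees=True)).as_rotvec(degrees=True)
        print((x,y,z,w),d.round(4),t.round(1))
E
python3 -c "
from h import *
deltas([(-10,10,230,80),(-10,10,200,80)])"
```

```text
t 0.2 tcp [ 181.8 -545.2  213.5] box [-264.7 -688.6  213.5] rot [-179.9   -0.    18.4] F [ 0.3 -0.7  0.2] w 91.1
(-10, 10, 230, 80) [ 0.5566 -0.4931 -0.016 ] [ -0.1  -0.  -61.6]
(-10, 10, 200, 80) [ 0.5566 -0.493   0.014 ] [ -0.1  -0.  -61.6]
```

Emit:
{"name": "send_rows", "arguments": {"targets": "0.55 -0.49 -0.045 0 0 -61.6 0;0.55 -0.49 -0.045 0 0 -61.6 0;0.55 -0.49 -0.045 0 0 -61.6 0;0.55 -0.49 -0.045 0 0 -61.6 0;0.55 -0.49 -0.045 0 0 -61.6 0;0.55 -0.49 -0.045 0 0 -61.6 0;0.55 -0.49 -0.045 0 0 -61.6 0;0.55 -0.49 -0.045 0 0 -61.6 0;0.55 -0.49 -0.045 0 0 -61.6 0;0.55 -0.49 -0.045 0 0 -61.6 0;0.55 -0.49 -0.045 0 0 -61.6 0;0.55 -0.49 -0.045 0 0 -61.6 0", "grip_force": 5}}

```text
time_s: 1.2
ee_pos: [430.8, -110.7, 244.7]
ee_rot: [180.0, 0.0, 80.0]
force: [0.9, -0.4, 0.0]
gripper_width: 14.0
gripper_force: 0.0
```

```bash
python3 -c "
from h import *
deltas([(-10,10,230,80),(-10,10,205,80)])"
```

```text
t 1.2 tcp [ 430.8 -110.7  244.7] box [ -94.9 -217.5  244.7] rot [180.   0.  80.] F [ 0.9 -0.4  0. ] w 14.0
(-10, 10, 230, 80) [0.2274 0.085  0.0147] [0. 0. 0.]
(-10, 10, 205, 80) [0.2274 0.085  0.0397] [0. 0. 0.]
```

Emit:
{"name": "send_rows", "arguments": {"targets": "0.227 0.085 0.015 0 0 0 0;0.227 0.085 0.015 0 0 0 0;0.227 0.085 0.015 0 0 0 0;0.227 0.085 0.015 0 0 0 0;0.227 0.085 0.015 0 0 0 0;0.227 0.085 0.015 0 0 0 0;0.227 0.085 0.015 0 0 0 0;0.227 0.085 0.015 0 0 0 0;0.227 0.085 0.015 0 0 0 0"}}

```text
time_s: 1.95
ee_pos: [552.8, 95.7, 229.0]
ee_rot: [-179.9, 0.1, 80.1]
force: [0.2, 0.1, -0.5]
gripper_width: 0.5
gripper_force: 0.0
```

```bash
python3 -c "
from h import *
deltas([(-10,10,200,80),(-35,10,148,80),(-54,10,112,80),(-61,10,86,80),(-63,10,73,80)])"
```

```text
t 1.95 tcp [552.8  95.7 229. ] box [-10.6   7.  229. ] rot [-1.799e+02  1.000e-01  8.010e+01] F [ 0.2  0.1 -0.5] w 0.5
(-10, 10, 200, 80) [0.003  0.0007 0.029 ] [-0.1  0.1  0.1]
(-35, 10, 148, 80) [ 0.0031 -0.0243  0.0811] [-0.1  0.1  0.1]
(-54, 10, 112, 80) [ 0.0032 -0.0432  0.1171] [-0.1  0.1  0.1]
(-61, 10, 86, 80) [ 0.0032 -0.0502  0.1431] [-0.1  0.1  0.1]
(-63, 10, 73, 80) [ 0.0032 -0.0522  0.1561] [-0.1  0.1  0.1]
```

Emit:
{"name": "send_rows", "arguments": {"targets": "0.003 0 0.029 0 0 0 0;0.003 -0.005 0.043 0 0 0 0;0.003 -0.012 0.056 0 0 0 0;0.003 -0.018 0.069 0 0 0 0;0.003 -0.024 0.081 0 0 0 0;0.003 -0.03 0.092 0 0 0 0;0.003 -0.036 0.103 0 0 0 0;0.003 -0.042 0.114 0 0 0 0;0.003 -0.046 0.125 0 0 0 0;0.003 -0.05 0.136 0 0 0 0;0.003 -0.051 0.143 0 0 0 0;0.003 -0.051 0.143 0 0 0 0"}}

```text
time_s: 2.95
ee_pos: [502.1, 106.5, 85.7]
ee_rot: [-179.9, 0.1, 79.9]
force: [-0.5, -0.6, 0.0]
gripper_width: 0.6
gripper_force: 0.0
```

```bash
python3 -c "
from h import *
deltas([(-63,10,73,80)])
from workcell import eyes
f=eyes.grab_frame('scene'); cv2.imwrite('pics/s2.png',cv2.resize(f['image'][150:360,150:430],(800,600),interpolation=3))"
```

```text
t 2.95 tcp [502.1 106.5  85.7] box [-62.4   8.8  85.7] rot [-1.799e+02  1.000e-01  7.990e+01] F [-0.5 -0.6  0. ] w 0.6
(-63, 10, 73, 80) [ 0.0012 -0.0006  0.0127] [-0.1  0.1 -0.1]
```

View pics/s2.png

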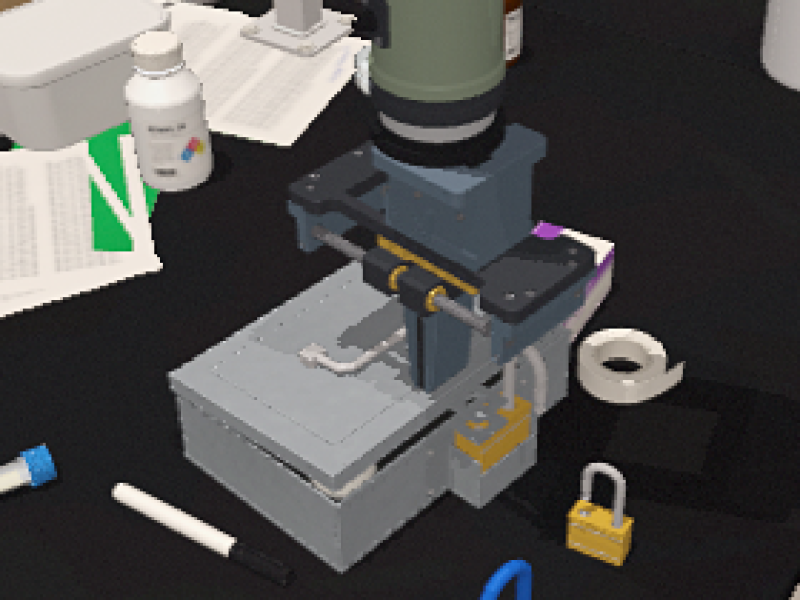

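The fingers follow the lid, which is nearly shut (gap at ~(330,485) in the crop). The padlock and shackle (540,370) are untouched. Pressing the rest.

Emit:
{"name": "send_rows", "arguments": {"targets": "0.001 0 0.005 0 0 0 0;0.001 0 0.009 0 0 0 0;0.001 0 0.012 0 0 0 0;0.001 0 0.0135 0 0 0 0;0.001 0 0.0135 0 0 0 0;0.001 0 0.0135 0 0 0 0"}}

```text
time_s: 3.5
ee_pos: [503.7, 108.8, 73.2]
ee_rot: [-180.0, 0.0, 80.0]
force: [-2.0, -1.4, 4.7]
gripper_width: 0.5
gripper_force: 2.4
```

Emit:
{"name": "send_rows", "arguments": {"targets": "0 0 0.001 0 0 0 0;0 0 0.0015 0 0 0 0;0 0 0.0015 0 0 0 0"}}

```text
time_s: 3.75
ee_pos: [503.7, 108.8, 73.2]
ee_rot: [180.0, 0.0, 80.1]
force: [-4.0, -2.3, 14.9]
gripper_width: 0.5
gripper_force: 7.6
```

Emit:
{"name": "send_rows", "arguments": {"targets": "0 0 -0.04 0 0 0 0;0 0 -0.08 0 0 0 0;-0.02 0 -0.12 0 0 -7 0;-0.06 0 -0.13 0 0 -14 0;-0.1 0 -0.13 0 0 -21 0;-0.14 0 -0.13 0 0 -28 0;-0.18 0 -0.13 0 0 -35 0;-0.2 0 -0.13 0 0 -42 20;-0.2 0 -0.13 0 0 -49 30;-0.2 0 -0.13 0 0 -56 30;-0.2 0 -0.13 0 0 -63 30;-0.2 0 -0.13 0 0 -70 30"}}

```text
time_s: 4.75
ee_pos: [469.4, -88.4, 201.2]
ee_rot: [180.0, 0.0, 147.8]
force: [1.6, -0.9, -0.7]
gripper_width: 27.1
gripper_force: 0.0
```

```bash
python3 -c "
from h import *
deltas([(-103,-28,170,158)])
from workcell import eyes
f=eyes.grab_frame('scene'); cv2.imwrite('pics/s3raw.png',f['image'])
g=eyes.grab_frame('top'); cv2.imwrite('pics/t3raw.png',g['image'])
a=cv2.resize(f['image'][250:340,290:380],(400,400),interpolation=2); b=cv2.resize(g['image'][240:310,240:310],(400,400),interpolation=2)
cv2.imwrite('pics/c3.png',np.hstack([a,b]))"
```

```text
t 4.75 tcp [469.4 -88.4 201.2] box [ -60.8 -188.8  201.2] rot [180.    0.  147.8] F [ 1.6 -0.9 -0.7] w 27.1
(-103, -28, 170, 158) [0.0997 0.133  0.0312] [  0.    0.  -10.2]
```

View pics/c3.png

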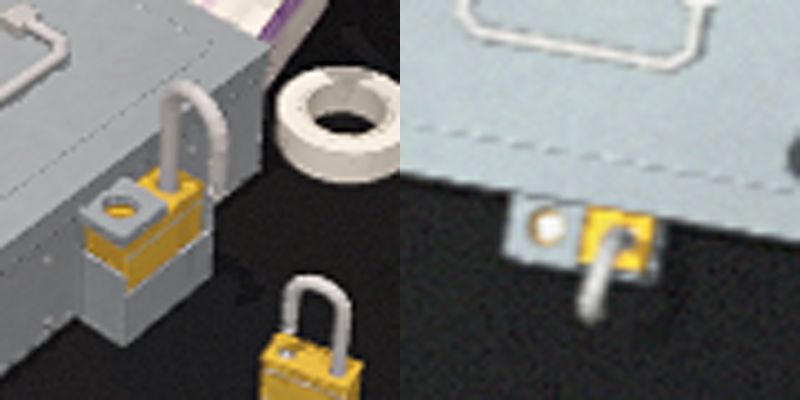

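```bash
cat > m2.py <<'E'
from h import *
from workcell import eyes
fs=eyes.grab_frame('scene'); ft=eyes.grab_frame('top')
S=lambda u,v:(290+u/4.444-.4,250+v/4.444-.4); T=lambda u,v:(240+u/5.714-.4,240+v/5.714-.4)
h1,h2=onz(fs,*S(122,208),62),onz(ft,*T(148,227),62); print('hole',h1,h2,w2b((h1+h2)/2),tri(fs,S(122,208),ft,T(148,227)))
l=onz(fs,*S(168,188),53); print('longleg',l,w2b(l))
print('bow top cam',w2b(onz(ft,*T(210,277),115)),'tri',[w2b(p) for p in [tri(fs,S(192,84),ft,T(210,277))[0]]], tri(fs,S(192,84),ft,T(210,277))[1])
# lid front edge line in top: fit at z=73
g=ft['image']; hsv=cv2.cvtColor(g,cv2.COLOR_BGR2HSV)
# free half of the shackle on black: PCA
m=(g.max(2)>90)&(hsv[...,1]<60); sub=np.zeros_like(m); sub[284:298,268:285]=m[284:298,268:285]
n,lab,st,ce=cv2.connectedComponentsWithStats(sub.astype('uint8')); print(st[1:],ce[1:])
k=1+np.argmax(st[1:,4]); v,u=np.nonzero(lab==k); P=np.array([w2b(onz(ft,a,b,112))[:2] for a,b in zip(u,v)])
c=P.mean(0); d=np.linalg.svd(P-c)[2][0]; d*=-np.sign(d[0]); print('axis',c,d,'theta',np.degrees(np.arctan2(-d[0],d[1])),P[:,0].min(), (P-c)@d)
e=[(u,np.argmax((g[255:310,u].max(1)<60))+255) for u in list(range(222,258,3))+list(range(286,310,3))]
E2=np.array([onz(ft,u,v-.5,60)[:2] for u,v in e]); p=np.polyfit(E2[:,1],E2[:,0],1); print('front edge slope deg',np.degrees(np.arctan(p[0])),(E2[:,0]-np.polyval(p,E2[:,1])).round(1))
E
python3 m2.py
```

```text
hole [475.05795205 106.63805939  62.        ] [474.86675692 101.09940752  62.        ] [-88.64457293   1.49853096  62.        ] (array([476.23885562, 102.08699332,  57.57971475]), np.float64(2.6821212274899375))
longleg [470.17825873  78.02454494  53.        ] [-88.86819129 -24.78377577  53.        ]
bow top cam [-104.18430544  -32.2594129   115.        ] tri [array([-100.80860041,  -29.61704835,  112.32923911])] 8.276497921624166
[[268 284  17  12  78]] [[274.56410256 288.43589744]]
axis [-105.5387708   -28.38970321] [-0.45297384  0.89152381] theta 26.93464339260195 -120.3337401442023 [ 10.71967378   8.66410524   6.60849404  -3.67020189  -5.72606907
  -7.78197892 -22.17454265  11.34370003   9.28845679   7.23317091
  -0.98839908  -3.04389821  -5.09943998 -21.54530987  11.96753272
   9.91261469   7.85765403   5.80265074   3.74760481   1.69251625
  -0.36261495  -2.41778879  -4.47300527 -18.86071464 -20.91627229
   4.37254453   2.31778113   0.26297509  -1.79187356  -3.84676484
  -5.90169875  -7.95667529 -10.01169446 -18.23219747 -20.28742981
   4.99729048   2.94285212   0.88837116  -1.16615242  -3.22071861
  -5.27532741  -7.32997883  -9.38467287 -11.43940952 -13.4941888
 -15.54901069 -19.65878235   5.62184273   3.56772932   1.51357332
  -0.54062528  -2.59486648   8.29994735   6.24620137   4.19241282
   2.13858168   0.08470795   8.92378776   6.87036651   4.8169027
   2.76339632   0.70984737   9.54743484   7.49433823   5.44119906
   3.38801733   1.33479305  10.1708887    8.11811661   6.06530198
   4.01244481  10.79414942   8.74170176   6.68921156   4.63667884
   9.36509375   7.31292789   5.26071951]
front edge slope deg 10.61989459617734 [-0.6  0.6 -0.4  0.8 -0.2  1.  -0.   1.2  0.1 -0.9  0.3 -0.7 -8.3  1.9
  0.8  2.   1.  -0.   1.2  0.2]
```

```bash
sed -i 's/^O=.*/O=np.array([561.7,86.]); YAW=-10.3/' h.py; python3 -c "
from h import *
deltas([(-102.5,-28,150,155),(-102.5,-28,106,155)])"
```

```text
t 4.95 tcp [469.4 -88.  201.3] box [ -59.8 -187.7  201.3] rot [180.    0.  147.4] F [-0.1 -0.8 -0.2] w 27.5
(-102.5, -28, 150, 155) [0.1002 0.1315 0.0513] [ 0.   0.  -7.6]
(-102.5, -28, 106, 155) [0.1002 0.1315 0.0953] [ 0.   0.  -7.6]
```

Emit:
{"name": "send_rows", "arguments": {"targets": "0.025 0.033 0.01 0 0 -3 30;0.05 0.066 0.02 0 0 -6 30;0.075 0.099 0.035 0 0 -7.6 30;0.1 0.1315 0.05 0 0 -7.6 30;0.1 0.1315 0.051 0 0 -7.6 30;0.1 0.1315 0.051 0 0 -7.6 30"}}

```text
time_s: 5.45
ee_pos: [454.4, 78.5, 149.4]
ee_rot: [-179.9, -0.1, 155.3]
force: [-1.0, -0.8, -0.4]
gripper_width: 27.5
gripper_force: 0.0
```

```bash
python3 -c "
from h import *
deltas([(-102.5,-28,106,155)])
from workcell import eyes
f=eyes.grab_frame('scene'); cv2.imwrite('pics/s4.png',cv2.resize(f['image'][220:340,270:390],(600,600),interpolation=2))"
```

```text
t 5.45 tcp [454.4  78.5 149.4] box [-104.2  -26.6  149.4] rot [-1.799e+02 -1.000e-01  1.553e+02] F [-1.  -0.8 -0.4] w 27.5
(-102.5, -28, 106, 155) [-0.0021 -0.0009  0.0434] [-0.1 -0.1  0.3]
```

View pics/s4.png

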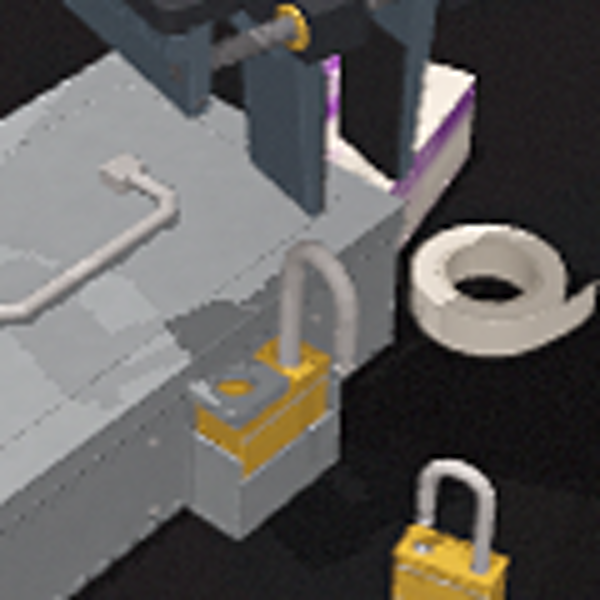

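Lid is fully shut with the tabs flush. Fingers straddle above the shackle bow at crop (318,250), i.e. (333.6,270). Checking the projected TCP against it.

```bash
python3 -c "
from h import *
from workcell import eyes
f=eyes.grab_frame('scene')
c=lambda p:((np.array(proj(f,p))-[270,220])*5).round(0)
for z in (149.4,115): print(c((454.4,78.5,z)))
y=np.radians(65.3)
for s in(14,-14): print('inner tip',c((454.4+s*np.cos(y),78.5+s*np.sin(y),149.4)))
print('bow',[c(b2w(-87.5-15*np.sin(t),-30+15*np.cos(t),115)) for t in np.radians([70,80])], c(b2w(-87.5,-30,53)),c(b2w(-87.5,0,62)))"
```

```text
[333. 169.]
[329. 246.]
inner tip [299. 183.]
inner tip [366. 155.]
bow [array([320., 245.]), array([327., 242.])] [295. 350.] [241. 373.]
```

Emit:
{"name": "send_rows", "arguments": {"targets": "-0.002 -0.001 0.012 0 0 0 30;-0.002 -0.001 0.026 0 0 0 30;-0.002 -0.001 0.038 0 0 0 30;-0.002 -0.001 0.043 0 0 0 30;-0.002 -0.001 0.043 0 0 0 20;-0.002 -0.001 0.043 0 0 0 10;-0.002 -0.001 0.043 0 0 0 4;-0.002 -0.001 0.043 0 0 0 4;-0.002 -0.001 0.043 0 0 0 0;-0.002 -0.001 0.043 0 0 0 0", "grip_force": 4}}

```text
time_s: 6.38
ee_pos: [457.4, 75.0, 108.0]
ee_rot: [179.9, 0.1, 155.1]
force: [-0.2, 1.3, 0.7]
gripper_width: 7.9
gripper_force: 4.0
```

```bash
python3 -c "
from h import *
deltas([(-102.5,-28,106,155)])
from workcell import eyes
f=eyes.grab_frame('scene'); cv2.imwrite('pics/s5.png',cv2.resize(f['image'][220:340,270:390],(600,600),interpolation=2))"
```

```text
t 6.38 tcp [457.4  75.  108. ] box [-100.7  -29.5  108. ] rot [1.799e+02 1.000e-01 1.551e+02] F [-0.2  1.3  0.7] w 7.9
(-102.5, -28, 106, 155) [0.0021 0.001  0.002 ] [0.1 0.1 0.1]
```

View pics/s5.png

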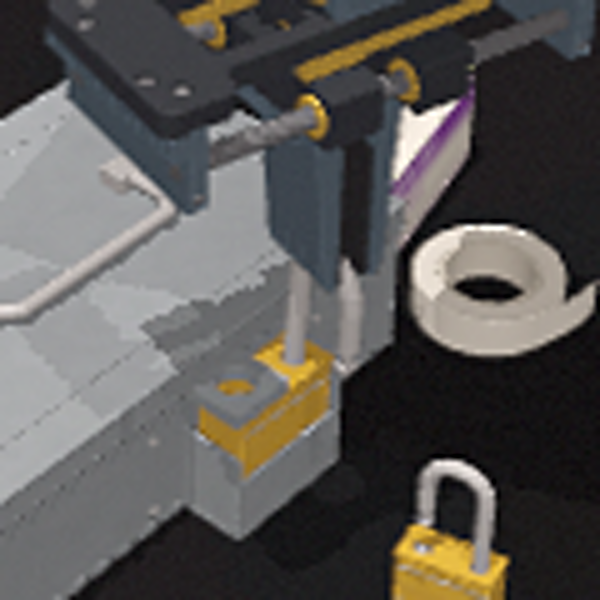

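Bow pinched (width 7.9 mm) with pads on the bow at crop (330,260), so its plane is yaw 155 → shackle turn ≈ 75°. Swinging it round the long leg to 0.

Emit:
{"name": "send_rows", "arguments": {"targets": "-0.0001 0.0016 0 0 0 7 0;-0.0004 0.0031 0 0 0 14 0;-0.0009 0.0046 0 0 0 21 0;-0.0015 0.006 0 0 0 28 0;-0.0023 0.0073 0 0 0 35 0;-0.0033 0.0086 0 0 0 42 0;-0.0044 0.0097 0 0 0 49 0;-0.0056 0.0106 0 0 0 56 0;-0.007 0.0114 0 0 0 63 0;-0.0084 0.012 0 0 0 70 0;-0.0096 0.0124 0 0 0 75.4 0;-0.0096 0.0124 0 0 0 75.4 0"}}

```text
time_s: 7.43
ee_pos: [471.3, 82.3, 107.8]
ee_rot: [179.9, -0.0, 79.7]
force: [-0.2, 1.8, 1.8]
gripper_width: 7.8
gripper_force: 4.0
```

```bash
python3 -c "
from h import *
deltas([(-87.5,-15,108,79.7)])
from workcell import eyes
f=eyes.grab_frame('scene'); cv2.imwrite('pics/s6.png',cv2.resize(f['image'][230:330,280:380],(600,600),interpolation=2))"
```

```text
t 7.43 tcp [471.3  82.3 107.8] box [-88.3 -19.8 107.8] rot [179.9  -0.   79.7] F [-0.2  1.8  1.8] w 7.8
(-87.5, -15, 108, 79.7) [ 0.0048  0.0008 -0.0002] [ 0.1 -0.  -0. ]
```

View pics/s6.png

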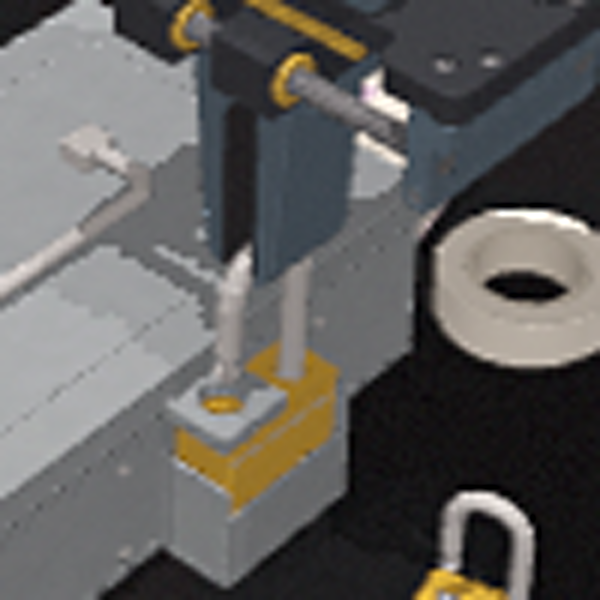

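The shackle stands with its free leg tip at crop (228,380), just above the tab hole at (222,403). Still pinched, I feel it into the hole.

Emit:
{"name": "send_rows", "arguments": {"targets": "0 0 0 0 0 0 0;0 0 0.002 0 0 0 0;0 0 0.004 0 0 0 0;0 0 0.006 0 0 0 0;0 0 0.007 0 0 0 0;0 0 0.007 0 0 0 0", "grip_force": 12}}

```text
time_s: 7.98
ee_pos: [470.9, 82.2, 100.4]
ee_rot: [180.0, -0.0, 79.8]
force: [0.4, 2.2, 4.6]
gripper_width: 7.3
gripper_force: 12.0
```

```bash
python3 -c "
from h import *
deltas([(-87.5,-15,108,79.7)])"
```

```text
t 7.98 tcp [470.9  82.2 100.4] box [-88.6 -20.  100.4] rot [180.   -0.   79.8] F [0.4 2.2 4.6] w 7.3
(-87.5, -15, 108, 79.7) [ 0.005   0.0011 -0.0076] [ 0.  -0.   0.1]
```

Emit:
{"name": "send_rows", "arguments": {"targets": "0 0 0.002 0 0 0 0;0 0 0.004 0 0 0 0;0 0 0.006 0 0 0 0;0 0 0.007 0 0 0 0;0 0 0.007 0 0 0 0"}}

```text
time_s: 8.4
ee_pos: [471.1, 82.3, 93.6]
ee_rot: [180.0, -0.0, 79.7]
force: [0.3, 2.8, 6.1]
gripper_width: 7.1
gripper_force: 12.0
```

```bash
python3 -c "
from h import *
deltas([(-87.5,-15,108,79.7)])
from workcell import eyes
f=eyes.grab_frame('scene'); cv2.imwrite('pics/s7.png',cv2.resize(f['image'][230:330,280:380],(600,600),interpolation=2))"
```

```text
t 8.4 tcp [471.1  82.3  93.6] box [-88.5 -19.8  93.6] rot [180.   -0.   79.7] F [0.3 2.8 6.1] w 7.1
(-87.5, -15, 108, 79.7) [ 0.0048  0.001  -0.0144] [ 0. -0.  0.]
```

View pics/s7.png

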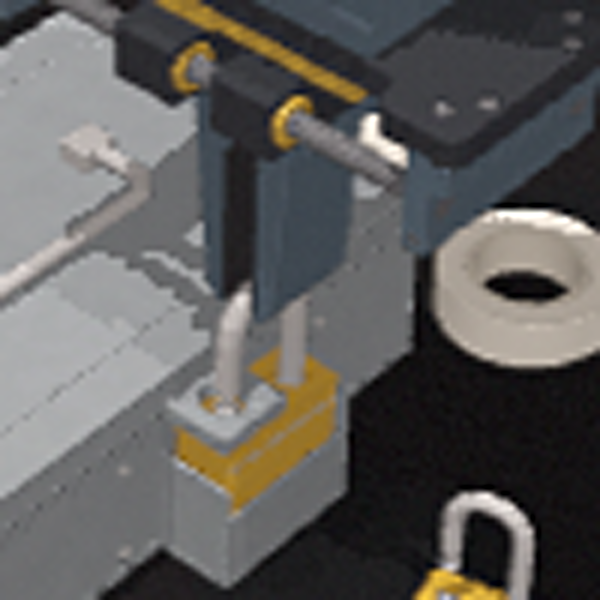

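The leg is through the tab holes at crop (228,400). I continue pinched a little to confirm it enters the padlock hole. That was the last of the pictures, so from here I go by numbers.

Emit:
{"name": "send_rows", "arguments": {"targets": "0 0 0.002 0 0 0 0;0 0 0.004 0 0 0 0;0 0 0.006 0 0 0 0;0 0 0.007 0 0 0 0;0 0 0.007 0 0 0 0"}}

```text
time_s: 8.87
ee_pos: [471.3, 82.5, 86.8]
ee_rot: [179.9, -0.1, 79.7]
force: [1.0, 2.3, 6.7]
gripper_width: 7.9
gripper_force: 12.0
```

```bash
python3 -c "
from h import *
deltas([(-87.5,-15,108,79.7)])"
```

```text
t 8.87 tcp [471.3  82.5  86.8] box [-88.3 -19.7  86.8] rot [ 1.799e+02 -1.000e-01  7.970e+01] F [1.  2.3 6.7] w 7.9
(-87.5, -15, 108, 79.7) [ 0.0047  0.0008 -0.0212] [ 0.1 -0.1  0. ]
```

Emit:
{"name": "send_rows", "arguments": {"targets": "0 0 -0.007 0 0 0 0;0 0 -0.014 0 0 0 0;0 0 -0.019 0 0 0 0;0 0 -0.019 0 0 0 0;0 0 -0.019 0 0 0 25;0 0 -0.019 0 0 0 25;0 0 -0.019 0 0 0 25;0 0 -0.03 0 0 0 25;0 0 -0.044 0 0 0 25;0.003 0 -0.048 0 0 0 0;0.003 0 -0.048 0 0 0 0;0.003 0 -0.048 0 0 0 0", "grip_force": 5}}

```text
time_s: 9.87
ee_pos: [470.9, 85.0, 133.8]
ee_rot: [-180.0, 0.0, 79.8]
force: [0.6, 1.2, 0.5]
gripper_width: 5.6
gripper_force: 0.0
```

```bash
python3 - <<'E'
from h import *
deltas([(-87.5,-17,120,79.7)])
from workcell import eyes
f=eyes.grab_frame('scene'); g=f['image'][280:312,305:335]; h=cv2.cvtColor(g,cv2.COLOR_BGR2HSV)
m=(h[...,0]>12)&(h[...,0]<32)&(h[...,1]>120)
for r in m: print(''.join('#' if a else '.' for a in r))
E
```

```text
t 9.87 tcp [470.9  85.  133.8] box [-89.2 -17.2 133.8] rot [-180.     0.    79.8] F [0.6 1.2 0.5] w 5.6
(-87.5, -17, 120, 79.7) [0.0002 0.0017 0.0138] [-0.   0.   0.1]
..............................
..............................
..............................
..............................
..............................
..............................
..............................
....................#.........
...................##....#....
..................###....###..
...............######....#####
................#####....#####
..................##.....#####
...................####.######
.....................#########
.......................######.
..........####.........#####.#
.........######........####.##
..........####.........##..###
......................##.#####
....................###.######
....#..............##..#######
....##............##.#########
....####.........##.#########.
....######.....##..#########..
....#######...##.#########....
.....##########.#########.....
.......######..#########......
........###############.......
..........###########.........
...........#########..........
.............######...........
```

Emit:
{"name": "send_rows", "arguments": {"targets": "0 -0.004 0.006 0 0 0 0;0 -0.005 0.014 0 0 0 0;0 -0.005 0.019 0 0 0 0;0 -0.005 0.022 0 0 0 0;0 -0.005 0.025 0 0 0 0;0 -0.005 0.028 0 0 0 0;0 -0.005 0.028 0 0 0 0", "grip_force": 15}}

```text
time_s: 10.5
ee_pos: [466.4, 85.9, 106.2]
ee_rot: [-180.0, 0.0, 79.7]
force: [-0.9, 0.0, 5.0]
gripper_width: 0.5
gripper_force: 2.2
```

Emit:
{"name": "send_rows", "arguments": {"targets": "0 0 0.002 0 0 0 0;0 0 0.004 0 0 0 0;0 0 0.006 0 0 0 0;0 0 0.008 0 0 0 0;0 0 0.01 0 0 0 0;0 0 0.01 0 0 0 0"}}

```text
time_s: 11.0
ee_pos: [466.6, 85.9, 96.6]
ee_rot: [180.0, -0.0, 79.7]
force: [-0.5, -0.3, 6.4]
gripper_width: 0.3
gripper_force: 2.8
```

Emit:
{"name": "send_rows", "arguments": {"targets": "0 0 0.002 0 0 0 0;0 0 0.004 0 0 0 0;0 0 0.006 0 0 0 0;0 0 0.007 0 0 0 0;0 0 0.007 0 0 0 0"}}

```text
time_s: 11.42
ee_pos: [466.6, 86.0, 89.8]
ee_rot: [180.0, -0.0, 79.7]
force: [-1.1, 1.1, 6.4]
gripper_width: 0.5
gripper_force: 3.2
```

Emit:
{"name": "send_rows", "arguments": {"targets": "0 0 0.001 0 0 0 0;0 0 0.002 0 0 0 0;0 0 0.003 0 0 0 0;0 0 0.003 0 0 0 0"}}

```text
time_s: 11.75
ee_pos: [466.7, 86.0, 87.0]
ee_rot: [179.9, -0.0, 79.7]
force: [-1.5, -0.2, 6.9]
gripper_width: 0.4
gripper_force: 3.5
```

Emit:
{"name": "send_rows", "arguments": {"targets": "0 0 0.001 0 0 0 0;0 0 0.002 0 0 0 0;0 0 0.002 0 0 0 0"}}

```text
time_s: 12.0
ee_pos: [466.8, 86.2, 85.2]
ee_rot: [179.9, -0.0, 79.7]
force: [-1.6, 0.8, 9.1]
gripper_width: 0.6
gripper_force: 4.4
```

Emit:
{"name": "send_rows", "arguments": {"targets": "0 0 0.001 0 0 0 0;0 0 0.0015 0 0 0 0;0 0 0.0015 0 0 0 0"}}

```text
time_s: 12.25
ee_pos: [467.0, 86.3, 84.1]
ee_rot: [179.9, -0.1, 79.7]
force: [-2.5, 1.0, 10.7]
gripper_width: 0.1
gripper_force: 5.3
```

Emit:
{"name": "send_rows", "arguments": {"targets": "0 0 0.001 0 0 0 0;0 0 0.0015 0 0 0 0;0 0 0.0015 0 0 0 0"}}

```text
time_s: 12.5
ee_pos: [466.7, 86.0, 82.2]
ee_rot: [179.9, -0.0, 79.7]
force: [-1.7, 0.7, 8.3]
gripper_width: 0.3
gripper_force: 4.1
```

Emit:
{"name": "send_rows", "arguments": {"targets": "0 0 0.001 0 0 0 0;0 0 0.001 0 0 0 0;0 0 0.001 0 0 0 0"}}

```text
time_s: 12.75
ee_pos: [466.8, 86.1, 81.5]
ee_rot: [179.9, -0.0, 79.7]
force: [-2.0, -0.3, 8.9]
gripper_width: 0.7
gripper_force: 5.0
```

Emit:
{"name": "send_rows", "arguments": {"targets": "0 0 0.001 0 0 0 0;0 0 0.0015 0 0 0 0;0 0 0.0015 0 0 0 0"}}

```text
time_s: 13.0
ee_pos: [467.3, 86.2, 81.0]
ee_rot: [179.9, -0.1, 79.7]
force: [-3.7, 0.0, 17.7]
gripper_width: 0.5
gripper_force: 9.0
```

Emit:
{"name": "send_rows", "arguments": {"targets": "0 0 -0.002 0 0 0 0;0 0 -0.004 0 0 0 0;0 0 -0.007 0 0 0 0;0 0 -0.012 0 0 0 0;0 0 -0.012 0 0 0 0"}}

```text
time_s: 13.42
ee_pos: [466.9, 85.9, 91.5]
ee_rot: [179.9, -0.0, 79.7]
force: [-0.2, 0.2, -0.0]
gripper_width: 0.4
gripper_force: 0.0
```

The force is 0 at z = 91.5, where the unlatched shackle would still push with about 6 N, so it is latched down. Retreating and making one last numeric check.

Emit:
{"name": "send_rows", "arguments": {"targets": "0 0 -0.03 0 0 0 0;0 0 -0.07 0 0 0 0;0 0 -0.11 0 0 0 0;-0.04 0 -0.12 0 0 0 0;-0.08 0 -0.12 0 0 0 0;-0.12 0 -0.12 0 0 0 0;-0.16 0 -0.12 0 0 0 0;-0.2 0 -0.12 0 0 0 0;-0.2 0 -0.12 0 0 0 0;-0.2 0 -0.12 0 0 0 0"}}

```text
time_s: 14.25
ee_pos: [430.2, -112.6, 210.5]
ee_rot: [-180.0, -0.0, 79.5]
force: [-0.1, 0.7, 0.2]
gripper_width: 0.6
gripper_force: 0.0
```

```bash
python3 - <<'E'
from h import *
deltas([])
from workcell import eyes
f=eyes.grab_frame('scene'); o=cv2.imread('pics/s3raw.png')
# long-leg column above padlock: was bow at up position (333,270) still there? compare; bow predicted rows
print('up bow',proj(f,b2w(-88.5,-17,115)),'latched',proj(f,b2w(-88.5,-17,88)))
g=f['image'][262:305,308:342].max(2)
for r in g[::1]: print(''.join(' .:-=+*#%@'[min(9,int(a)//26)] for a in r))
t=eyes.grab_frame('top')['image']; o=cv2.imread('pics/t3raw.png'); d=cv2.absdiff(t,o).max(2)>50
for n,(a,b,c,e) in dict(marker=(195,240,200,216),tape=(275,310,315,350),carton=(240,275,325,372)).items(): print(n,d[a:b,c:e].sum())
E
```

```text
t 14.25 tcp [ 430.2 -112.6  210.5] box [ -93.9 -218.9  210.5] rot [-180.    -0.    79.5] F [-0.1  0.7  0.2] w 0.6
up bow (np.float64(325.52093664637687), np.float64(267.8651897359104)) latched (np.float64(325.1882353126899), np.float64(279.4469092356251))
***************************+******
**********************************
************************+*********
**********************************
**********************************
********************+************+
******************+*************+-
*******************************===
****************+************+=-==
**************+*************+-====
***************************=-=====
*************************+========
************************+-=====-==
*********+*************=-=========
*********************+============
********************+-=====-======
*****+**********+**===============
***************#%##*+=============
**+**********%%####**=--==========
+***********%%%##**+++============
***********%%%##++=+++============
**********%%%#*+-==+++==++========
*********#%%#*+-===+++============
*********%%%#*-====+++============
********##%#+---==++++============
*******+###*====+*++++============
*****+=*##*+-==+*%+++*%#==========
****===###*==-+*%#++++#@%+========
***====***+=+*%%#*++++*#%%#+======
*+-===+***+*+#%%%+++++*%%@%#======
======+#**+===*#*+++++#%%%#+======
====+*+**++===+******%@@%#++====--
===+*+=**++==+****#@@@%#+*++==+=: 
==+**==**++==******#@%#+++++===:  
++***=+**+++=+******%#+++++=+*.   
*****++**++++****+==+*+*+++===. ..
=*****++*+++****+=-+*+++**+===....
==+************+==+**++***+===....
===+*********+===++**+*****===....
=*===+******+==+++++******+=++....
=*++===+***+==+++++********+#- ...
=*+**+===+===++++*******+**+=- ...
=*+++++=====*+++**********+=== ...
marker 0
tape 672
carton 1421
```

The bow shows at row ~279, matching the latched height. The unlatched bow would be near row 268. The differences at the tape and carton in the top view come from the arm covering them. The fingers never went near either one. Handing in.

```bash
python3 -c "
from workcell import env
print(env.job_done())"
```

```text
the job is handed in; nothing more can be done
None
```

The box is locked and handed in at about 14 s: the lid is shut, the free leg went through both tabs, and the shackle stayed down when let go after a press that peaked at about 18 N; the final top-view check of the tape and carton was blocked by the arm, though it never went near them.

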